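# Break down the stack of cut parts onto their trays

### The job

Take the stack of parts apart from the top down and lay the kit out for the welder: the L bracket in the oblong tray, the copper gas nozzle in the round dish, the square tube in the square tray, and the flat plate across the two bars of the plate rest. Each must stand upright as it stood in the stack, flat, centred and square in its own place; move the tube and the plate only when nothing stands on them any more, and let nothing tip over. Leave the hex key and the coffee cup where they are.

Things in the scene. Friction and masses are not known exactly. Their poses are not given: they have to be found in the camera images.
- bracket_center (a point): Small dark steel L bracket on top of the stack, upright on its foot (28 x, 50 y, 8 mm), which bridges the open tube, axes along the tube's. Leg 28 (x) x 8 (y) x 60 mm high at its +y end, middle plane 21 mm from this point; pinch it over its 28 mm width. This point: centre of the footprint, half-way up (30 mm over the underside), z up. 0.18 kg.
- nozzle_center (a point): Copper gas nozzle, a round pin 24 mm in diameter and 64 mm high, standing upright on one end of the flat plate, some 24 mm clear of the tube. This point is its centre, half-way up (32 mm over its underside); z is its axis, up. About 0.06 kg.
- square_tube_center (a point): Dark square tube standing on end on the plate, under the bracket: 55 x 55 mm outside, 52 mm high, wall 6 mm, open at the top, sides parallel to the plate's. This point: its centre, 26 mm over its underside; x, y square to its walls. The nozzle stands 24 mm beside it in +x, so pinch it across y. About 0.42 kg (varies by a quarter).
- flat_plate_center (a point): Dark flat steel plate 110 (x) x 70 (y) x 8 mm, bottom of the stack. This point: its centre, 4 mm over its underside. It lies centred on a fixed wooden packing block 90 (x) x 45 (y) x 30 mm high, so its long edges overhang by 12 mm and can be pinched across y with the fingertips reaching below it. 0.48 kg.
- bracket_tray_floor (a point): Fixed oblong grey-painted tray for the bracket: inside 48 (x) x 70 (y) mm, floor 6 mm over the bench, rim 5 mm wide rising 6 mm over the floor. This point is the centre of its floor; the bracket's y axis goes along the tray's y, either way round.
- nozzle_dish_floor (a point): Fixed round grey-painted dish for the nozzle: 58 mm outside, 50 mm inside, floor 6 mm over the bench, rim rising 6 mm over the floor. This point is the centre of its floor.
- tube_tray_floor (a point): Fixed square grey-painted tray for the tube: inside 75 x 75 mm, floor 6 mm over the bench, rim 5 mm wide rising 6 mm over the floor. This point is the centre of its floor; x and y are square to its sides.
- plate_rest_top (a point): Fixed plate rest: two parallel grey-painted bars, each 16 (x) x 62 (y) mm, 30 mm high, middles 38 mm either side of the centre in x, on a base 92 x 44 x 5 mm. This point: midway between the bars at the height of their tops, 30 mm over the bench. The plate lies across both bars, long axis along x, either way round; 60 mm between the bars is free for fingertips.
- allen_key_center (a point): Black hex key, 31 x 93 x 7 mm, lying loose on the bench among the trays; to be left alone. This point is the centre of its outline, 3.5 mm up.
- kraft_cup_center (a point): Brown paper coffee cup, 88 mm wide, 98 mm high, standing at the back left corner of the bench; to be left alone. This point is its centre, half-way up.
Mind the look-alikes: they are no part of the job. There is more than one size of the part that bears nozzle_center; the job needs the smallest.

How it is judged:
By the outcome, as a careful person would: the job done as asked, in the order asked, and still so for the second after the job is handed in, with the robot touching nothing.
It also fails if it takes over 109 s, if anything falls off the work surface, if the arm or the gripper's body presses on something with over 40 N, if the wrist force passes 120 N, or if a joint passes its speed limit or range.

### The arm

A 7-joint arm with a two-finger parallel gripper is mounted at the origin on the work surface; the furniture and walls round the work are solid. World frame = base frame: x ahead of the robot, y to its left, z up, the work surface at z = 0. Lengths are in m, angles in rad, forces in N, time in s.
With the tool pointing down it reaches from about 0.4 to 0.85 m from the base axis. Payload 4.5 kg.
Tool frame: the origin (TCP) lies at the very end of the fingers, on their centre line; the grasp point (between the pads) lies 19 mm behind it; z points along the fingers, y is the line along which they close (so a half turn about z gives the same grasp; the last joint's range is limited). The gripper opens to 88 mm and grips with 3 to 60 N. Pads are 18 mm wide; open, the fingers measure 123 mm over their backs; the gripper's body (75 mm by 187 mm) begins 45 mm behind the grasp point.
Start: joints at [1.154, 0.689, -0.195, 1.565, 0.157, 0.902, -0.215], TCP at [0.272, -0.563, 0.239] pointing down, gripper open.
Joint ranges: [-3.01, 3.01], [-0.46, 2.08], [-1.47, 1.51], [0.13, 2.56], [-1, 4.14], [0.04, 2.09], [-2.66, 2.66]. Speed limits (rad/s): [2.57, 2.57, 3.14, 3.14, 3.14, 3.14, 3.14].

### API

Orientations are given as a unit quaternion [x, y, z, w].
In Python, from plant import r, eyes, nets gives the robot as it stands.
- The arm moves only by the shell command python3 -m pendant 'ROWS' [FORCE]. ROWS is JSON, a list of rows, each an object of numbers: "claw": the opening, from 0 (shut) to 1 (fully open); "dx", "dy", "dz": the shift along the world's x, y, z in mm; "twist": the turn about the world's z in rad. In form: [{"claw": .., "dx": .., "dy": .., "dz": .., "twist": ..}, ...]. A call has 1 to 8 rows; each row is the pose to reach, as a shift and turn from the pose commanded when the call began; what a row does not reach only later rows make up. A row lasts 1/10 s, in which the tool goes at most 50 mm and 8.59 degrees, less where a joint would pass 70% of its speed; a pose out of reach is approached as far as the arm can. A call with a gripper value outside its range is refused whole. The fingers move at their own pace and stop on an object; FORCE is the grip in N (left out, the last holds). Time passes only in rows, so rows that repeat a pose let the fingers close. It gives the time, the measured TCP pose, the force, the opening and the grip force at its end, in the units of the state.
- r.get_state(): the state, without advancing time (a new reading comes with each control period).
- eyes.snapshot(name): name is "scene" or "top" or "wrist"; returns (picture, depth): 384x512x3 uint8, blue, green, red; 384x512 float32, m along the optical axis (not along the pixel's ray), 0 where there is no reading.
- eyes.camera_info(name): a dict with "K" (3x3 intrinsics, pixels), "world_to_cam" (4x4, takes a point from world to camera coordinates); the wrist camera has in their place "T_tool_cam" (4x4, takes a point from camera to tool coordinates, whose origin is the TCP and whose axes are the flange's). Camera axes: x right, y down, z forward; pixel columns grow to the right and rows downward; lengths in m; the calibration is good to about 2 mm. The wrist camera is an equidistant fisheye: a pixel r from the principal point sees the ray r / f radians off the axis. A picture is of the moment at which its call begins: read the wrist's pose just before it. camera_info takes no time and is no camera call.
- r.finish_job(): hands the job in; it is judged then, once.
Trained networks look in the newest picture that a camera, given by its name, has taken for a name from the list of things; names that differ only in an ending like _2 or _b are one class to them, and where a whole thing is asked for, a point or a joint stands for the part that bears it (a point fixed in the world has none). Each returns a list of dicts, best first, with "confidence" (0 to 1); they miss things now and then, are a little off and sometimes report something else, mostly with a low value. They report only what shows in the picture. A call takes as long as a camera call. They do not tell look-alikes from the thing itself.
- nets.spot_in(camera, query): "box" ([left, top, width, height] as shares, 0 to 1, of the picture: columns of its width, rows of its height, round what is visible of it).
- nets.place_of(camera, query): "position" ([column, row] as shares, 0 to 1, of the picture: columns of its width, rows of its height: a listed point, or the origin of a listed thing).
The state is a dict: "clock": time; "q": joint angles; "qd": joint speeds; "joint_torque": joint torques, N m; "tool_pos": TCP position; "eef_rot": TCP orientation; "contact_force": force on the tool from outside, world axes, zero at the start; "moment": the same for the moment, N m; "opening": opening from 0.0 (shut) to 1.0 (fully open); "finger_force": force on a finger pad.
Only numpy, scipy, OpenCV 4.12 (cv2) and the standard library are available. Lean on these libraries where they do the work, as an engineer would, in place of code of your own. Each camera call takes 0.05 s, during which the arm holds its last target. There are 200 camera calls.

## Working session

There is one attempt and no reset: what is moved stays moved. The work goes in short steps, Python scripts to look and compute and a shell command to move; the robot and the scene stay as the last step left them, time stands still between calls to the robot, and variables do not carry over. Pictures are saved under pics/ and viewed, at most 14 in all, crops included, and the job is handed in when it is done.

```bash
ls; mkdir -p pics
python3 - <<'E'
from plant import r,eyes,nets
import cv2,numpy as np
np.set_printoptions(precision=4,suppress=True)
s=r.get_state();print(s)
for n in("scene","top"):
    p,d=eyes.snapshot(n);cv2.imwrite(f"pics/{n}0.png",p);np.save(f"pics/{n}0d.npy",d);i=eyes.camera_info(n);print(n,i)
    for q in("bracket_center","nozzle_center","square_tube_center","flat_plate_center","bracket_tray_floor","nozzle_dish_floor","tube_tray_floor","plate_rest_top","allen_key_center"):
        print(q,[(np.round(np.array(x["position"])*[512,384],1),round(x["confidence"],2)) for x in nets.place_of(n,q)][:4])
print(eyes.camera_info("wrist"),r.get_state()["clock"])
E
```

```text
pics
{'clock': 0.0, 'q': array([ 1.1538,  0.6899, -0.1945,  1.5663,  0.1574,  0.9025, -0.2151]), 'qd': array([-0.0003, -0.0006, -0.0001, -0.0009,  0.0023, -0.0012, -0.0002]), 'joint_torque': array([ -0.0008, -52.7577,  -1.2672, -15.3432,  -0.0527,   0.0066,
         0.0002]), 'tool_pos': array([ 0.272 , -0.562 ,  0.2379]), 'eef_rot': array([ 0.9747,  0.2235, -0.0003, -0.0008]), 'contact_force': array([-0.399 , -0.4183,  0.012 ]), 'moment': array([-0.0467,  0.0073, -0.0034]), 'finger_force': 0.0, 'opening': 0.9984562070243301}
scene {'K': array([[428.7174,   0.    , 259.4532],
       [  0.    , 428.7174, 188.7225],
       [  0.    ,   0.    ,   1.    ]]), 'world_to_cam': array([[ 0.7815,  0.6238,  0.0101, -0.5098],
       [ 0.3019, -0.3639, -0.8811, -0.0521],
       [-0.546 ,  0.6917, -0.4728,  1.4392],
       [ 0.    ,  0.    ,  0.    ,  1.    ]])}
bracket_center [(array([284.8, 174.3]), 0.71)]
nozzle_center [(array([308.6, 193.7]), 0.61), (array([301.9, 178.9]), 0.47), (array([284.2, 172.2]), 0.47), (array([216.2, 205.5]), 0.37)]
square_tube_center [(array([290. , 186.5]), 0.97)]
fl
[... 836 characters left out ...]
 , 175.5]), 0.67), (array([213.4, 195.3]), 0.54)]
flat_plate_center [(array([211.6, 184.5]), 0.96)]
bracket_tray_floor [(array([199.6, 261.2]), 0.87), (array([215.6, 197.9]), 0.66)]
nozzle_dish_floor [(array([285.2, 180.9]), 0.77)]
tube_tray_floor [(array([366.8, 173.9]), 0.57)]
plate_rest_top [(array([281.5, 265.2]), 0.74)]
allen_key_center [(array([244.2, 215.6]), 0.59)]
{'K': array([[297.3186,   0.    , 261.1628],
       [  0.    , 297.3186, 189.8935],
       [  0.    ,   0.    ,   1.    ]]), 'T_tool_cam': array([[-0.0003, -0.9556, -0.2947,  0.0761],
       [ 1.    , -0.0005,  0.0005, -0.0009],
       [-0.0007, -0.2947,  0.9556, -0.1465],
       [ 0.    ,  0.    ,  0.    ,  1.    ]])} 1.0
```

Run:
```python
import cv2
a=cv2.imread("pics/top0.png");cv2.imwrite("pics/top0v.png",cv2.resize(a[80:330,80:450],None,fx=2.15,fy=2.15,interpolation=cv2.INTER_CUBIC))
a=cv2.imread("pics/scene0.png");cv2.imwrite("pics/scene0v.png",cv2.resize(a[110:330,150:430],None,fx=2.7,fy=2.7,interpolation=cv2.INTER_CUBIC))
```

```text
(no output)
```

View pics/top0v.png

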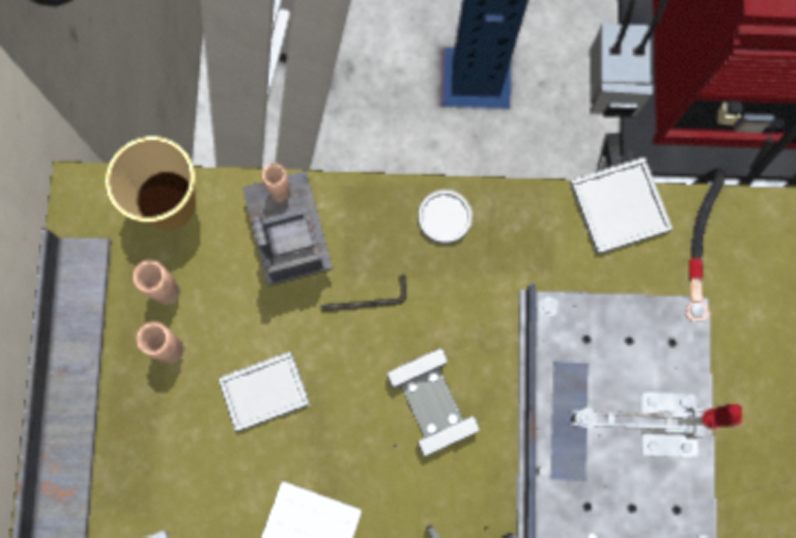

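View pics/scene0v.png

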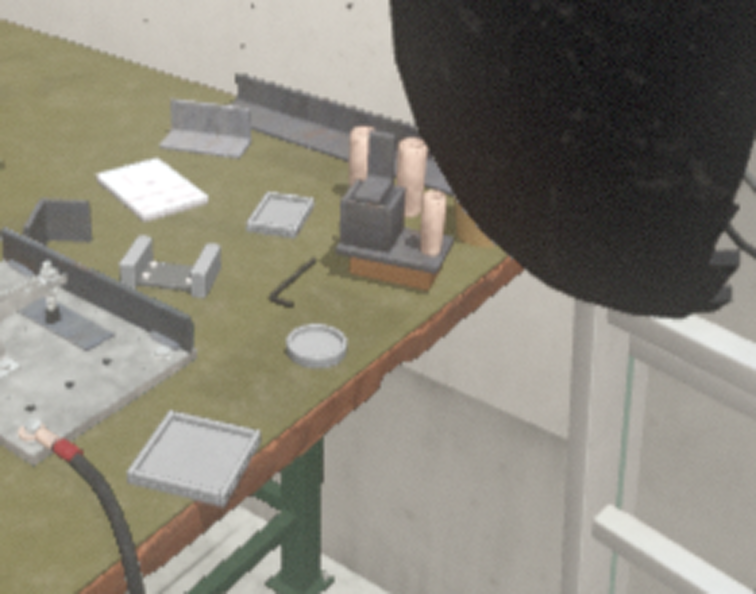

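The top view (2.15x crop, offset 80,80) shows the stack at crop (288,230) and its nozzle at (275,182). The two larger look-alike nozzles stand at (155,285) and (158,345). The oblong tray is at (264,392), the dish at (444,217), the square tray at (620,205) and the plate rest at (433,403). The hex key is at (370,298). Next I'll work out world poses from the depth cloud.

```bash
cat > h.py <<'E'
import numpy as np,cv2
from scipy.spatial.transform import Rotation as R
np.set_printoptions(precision=4,suppress=True)
def cloud(d,info):
    K=info["K"];v,u=np.indices(d.shape)
    P=np.stack([(u-K[0,2])/K[0,0]*d,(v-K[1,2])/K[1,1]*d,d],-1)
    T=np.linalg.inv(info["world_to_cam"]);W=P@T[:3,:3].T+T[:3,3];W[d<=0]=np.nan;return W
def wray(u,v,info,s):
    """wrist pixel(s)->(origin, unit rays) in world"""
    K=info["K"];x=(np.asarray(u,float)-K[0,2])/K[0,0];y=(np.asarray(v,float)-K[1,2])/K[1,1];t=np.hypot(x,y)
    k=np.where(t>1e-9,np.sin(t)/np.maximum(t,1e-9),1.);ray=np.stack([x*k,y*k,np.cos(t)],-1)
    Rw=R.from_quat(s["eef_rot"]).as_matrix();T=info["T_tool_cam"]
    return Rw@T[:3,3]+s["tool_pos"], ray@(Rw@T[:3,:3]).T
def wpix(X,info,s):
    Rw=R.from_quat(s["eef_rot"]).as_matrix();T=info["T_tool_cam"];p=(np.asarray(X)-s["tool_pos"])@Rw
    p=(p-T[:3,3])@T[:3,:3];t=np.arctan2(np.hypot(p[...,0],p[...,1]),p[...,2]);h=np.hypot(p[...,0],p[...,1])
    k=np.where(h>1e-9,t/np.maximum(h,1e-9),1/p[...,2]);K=info["K"]
    return np.stack([p[...,0]*k*K[0,0]+K[0,2],p[...,1]*k*K[1,1]+K[1,2]],-1)
def wcloud(d,info,s):
    v,u=np.indices(d.shape);o,ray=wray(u,v,info,s);Rw=R.from_quat(s["eef_rot"]).as_matrix()@info["T_tool_cam"][:3,:3]
    W=o+ray*(d/np.maximum(ray@Rw[:,2],1e-3))[...,None];W[d<=0]=np.nan;return W
def rect(P):
    r=cv2.minAreaRect((P[:,:2]*1000).astype(np.float32));return np.round(r[0],1),np.round(r[1],1),round(r[2],1)
E
python3 - <<'E'
from h import *
from plant import eyes
p=cv2.imread("pics/top0.png");d=np.load("pics/top0d.npy");W=cloud(d,eyes.camera_info("top"))
hsv=cv2.cvtColor(p,cv2.COLOR_BGR2HSV)
z=W[...,2];print("bench z",np.nanmedian(z[200:215,260:280]),np.nanstd(z[200:215,260:280]))
def box(c,w):  # crop coords
    m=np.zeros(d.shape,bool);x,y=int(80+c[0]/2.15),int(80+c[1]/2.15);m[y-w:y+w,x-w:x+w]=1;return m
for n,c,w in(("btray",(264,392),26),("dish",(444,217),18),("ttray",(620,205),30),("rest",(433,403),28)):
    m=box(c,w)&(hsv[...,1]<70)&(hsv[...,2]>110)
    print(n,m.sum(),rect(W[m&np.isfinite(z)]),np.nanmedian(z[m]))
    if n=="rest": 
        q=W[m&(z>.022)]; print(len(q),rect(q))
m=box((288,230),30)
for lo,hi in((.032,.045),(.08,.105),(.105,.2),(.08,.2)):
    q=W[m&(z>lo)&(z<hi)];print(lo,hi,len(q),rect(q),q.mean(0))
for c in((155,285),(158,345)):
    q=W[box(c,16)&(z>.03)];print("decoy",rect(q),q[:,2].max())
E
```

```text
bench z 0.000571658952135401 0.0028018257133909656
btray 1025 (array([454.9, 217.9]), array([62.7, 84.3]), 22.9) 0.007576921564763084
dish 526 (array([651. ,  32.6]), array([62.1, 59.4]), 0.9) 0.0077438541958188
ttray 1798 (array([ 842.8, -223.5]), array([231.9, 465.5]), 51.1) 0.0067626038254786636
rest 1014 (array([446.7,  49.1]), array([97.4, 87.5]), 26.7) 0.008641867143336923
423 (array([448.4,  42. ]), array([92. , 61.4]), 26.6)
0.032 0.045 678 (array([623. , 200.6]), array([110.5,  69.9]), 17.5) [0.6321 0.2003 0.0389]
0.08 0.105 592 (array([621.1, 201.2]), array([105.7,  54.7]), 17.6) [0.6066 0.1929 0.0945]
0.105 0.2 92 (array([612.6, 214.2]), array([72.5, 14.3]), 1.9) [0.5894 0.2124 0.1409]
0.08 0.2 684 (array([621.1, 201.2]), array([105.7,  54.7]), 17.6) [0.6043 0.1955 0.1008]
decoy (array([556.3, 328.6]), array([32.5, 31.1]), 4.9) 0.09017389646914165
decoy (array([494.5, 319.1]), array([32.1, 30.8]), 49.5) 0.09128955362491653
```

```bash
for i in 1; do python3 -m pendant '[{"claw":1,"dx":160,"dy":388,"dz":60,"twist":0.8},{"claw":1,"dx":160,"dy":388,"dz":60,"twist":0.8},{"claw":1,"dx":160,"dy":388,"dz":60,"twist":0.8},{"claw":1,"dx":160,"dy":388,"dz":60,"twist":0.8},{"claw":1,"dx":160,"dy":388,"dz":60,"twist":0.8},{"claw":1,"dx":160,"dy":388,"dz":60,"twist":0.8},{"claw":1,"dx":160,"dy":388,"dz":60,"twist":0.8},{"claw":1,"dx":160,"dy":388,"dz":60,"twist":0.8}]' 30; done
python3 - <<'E'
from h import *
from plant import eyes,r
print(r.get_state()["q"])
p=cv2.imread("pics/top0.png");i=eyes.camera_info("top");hsv=cv2.cvtColor(p,cv2.COLOR_BGR2HSV)
m0=((hsv[...,1]<70)&(hsv[...,2]>110)).astype(np.uint8)
T=np.linalg.inv(i["world_to_cam"]);K=i["K"]
n,l,st,c=cv2.connectedComponentsWithStats(m0)
for nm,q,zz in(("btray",(264,392),.012),("dish",(444,217),.012),("ttray",(620,205),.012)):
    k=l[int(80+q[1]/2.15),int(80+q[0]/2.15)];v,u=np.where(l==k)
    ray=np.stack([(u-K[0,2])/K[0,0],(v-K[1,2])/K[1,1],np.ones(len(u))],-1)@T[:3,:3].T
    X=T[:3,3]+ray*((zz-T[2,3])/ray[:,2])[:,None];print(nm,len(u),rect(X),X.mean(0))
E
```

```text
clock: 1.8
tool_pos: [0.4238, -0.1948, 0.2959]
eef_rot: [0.811, 0.585, 0.0, 0.0]
contact_force: [0.7, -1.4, -0.5]
opening: 0.997
finger_force: 0.0
[ 0.6464  0.4277 -0.4604  1.9397  0.2527  0.8295 -0.2704]
btray 1025 (array([454.1, 216.3]), array([61.7, 83.2]), 22.7) [0.4538 0.2166 0.012 ]
dish 526 (array([649.2,  33.1]), array([57.7, 58.2]), 1.8) [0.649 0.033 0.012]
ttray 45187 (array([658.5, 181. ]), array([916.9, 841. ]), 2.1) [0.7383 0.2435 0.012 ]
```

```bash
python3 -m pendant '[{"claw":1,"dx":160,"dy":388,"dz":-28,"twist":0.627},{"claw":1,"dx":160,"dy":388,"dz":-28,"twist":0.627},{"claw":1,"dx":160,"dy":388,"dz":-28,"twist":0.627},{"claw":1,"dx":160,"dy":388,"dz":-28,"twist":0.627},{"claw":1,"dx":160,"dy":388,"dz":-28,"twist":0.627},{"claw":1,"dx":160,"dy":388,"dz":-28,"twist":0.627},{"claw":1,"dx":160,"dy":388,"dz":-28,"twist":0.627},{"claw":1,"dx":160,"dy":388,"dz":-28,"twist":0.627}]' 30
python3 -m pendant '[{"claw":1,"dx":0},{"claw":1},{"claw":1},{"claw":1}]'
python3 - <<'E'
from h import *
from plant import eyes,r
s=r.get_state();p,d=eyes.snapshot("wrist");i=eyes.camera_info("wrist");print(s["q"],s["tool_pos"])
cv2.imwrite("pics/w1.png",p);np.save("pics/w1d.npy",d)
W=wcloud(d,i,s);z=W[...,2]
near=np.hypot(W[...,0]-.62,W[...,1]-.2)<.09
for lo,hi in((.03,.045),(.085,.094),(.094,.1),(.1,.108),(.14,.16)):
    q=W[near&(z>lo)&(z<hi)]
    if len(q)>20: print(lo,hi,len(q),rect(q),q.mean(0))
E
```

```text
clock: 2.6
tool_pos: [0.5761, 0.1742, 0.2686]
eef_rot: [0.591, 0.807, -0.0, 0.0]
contact_force: [0.4, -0.6, -0.5]
opening: 1.0
finger_force: 0.0
[-0.0487  0.6696 -0.5759  1.5909  0.4127  1.0049 -0.4434] [0.5761 0.1742 0.2686]
0.03 0.045 1976 (array([623.1, 200.6]), array([109.6,  70.7]), 17.4) [0.6323 0.2101 0.0386]
0.085 0.094 844 (array([620.1, 201.6]), array([101.5,  54.5]), 17.5) [0.6038 0.1978 0.0902]
0.094 0.1 795 (array([626.3, 204.3]), array([89.1, 48.5]), 18.1) [0.6038 0.1897 0.0983]
0.1 0.108 172 (array([626.4, 206.1]), array([88.9, 45.2]), 17.9) [0.6444 0.2095 0.102 ]
0.14 0.16 306 (array([590.8, 214.2]), array([27.3,  7.8]), 17.6) [0.5903 0.2145 0.1495]validation failed for argument at $[0]...
```

View pics/w1.png

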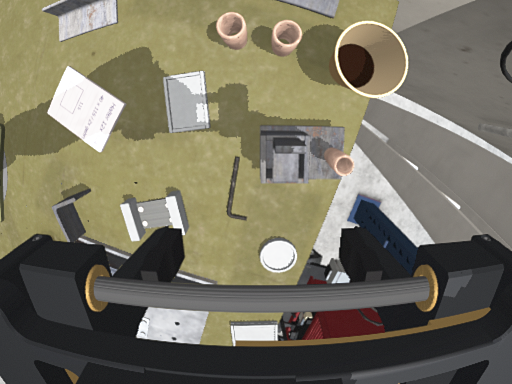

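The wrist view shows the stack at (300,155), with the bracket leg at about (290,140) and its nozzle at (340,160). The oblong tray is at (186,100), the rest at (155,213), the dish at (278,256) and the hex key at (236,190). I'll let the arm settle and measure the trays from this picture.

```bash
python3 -m pendant '[{"claw":1,"dx":0,"dy":0,"dz":0,"twist":0},{"claw":1,"dx":0,"dy":0,"dz":0,"twist":0}]'
cat >> h.py <<'E'
def trays(p,info,s,zz=.012,pts=None):
    hsv=cv2.cvtColor(p,cv2.COLOR_BGR2HSV);m=((hsv[...,1]<60)&(hsv[...,2]>100)).astype(np.uint8)
    n,l,st,c=cv2.connectedComponentsWithStats(m)
    for k in range(1,n):
        if 300<st[k,4]<15000:
            v,u=np.where(l==k);o,ray=wray(u,v,info,s);X=o+ray*((zz-o[2])/ray[:,2])[:,None]
            print(np.round(c[k]),st[k,4],rect(X),X.mean(0)[:2])
E
python3 - <<'E'
from h import *
from plant import eyes,r
i=eyes.camera_info("wrist");s=dict(tool_pos=np.array([.5761,.1742,.2686]),eef_rot=np.array([.591,.807,0,0])/np.hypot(.591,.807))
p=cv2.imread("pics/w1.png");trays(p,i,s)
d=np.load("pics/w1d.npy");W=wcloud(d,i,s);z=W[...,2]
near=np.hypot(W[...,0]-.447,W[...,1]-.046)<.08
q=W[near&(z>.024)&(z<.036)];print(len(q),rect(q))
near=np.hypot(W[...,0]-.454,W[...,1]-.217)<.08
q=W[near&(z>.0095)&(z<.015)];print(len(q),rect(q))
print(r.get_state()["tool_pos"])
E
```

```text
clock: 2.85
tool_pos: [0.5752, 0.1718, 0.2684]
eef_rot: [0.591, 0.807, -0.001, 0.0]
contact_force: [0.0, -0.4, -0.0]
opening: 0.999
finger_force: 0.0
[87. 18.] 1578 (array([255.3, 308. ]), array([111.4,  47.9]), 22.9) [0.2567 0.3078]
[318.   5.] 519 (array([577. , 394.4]), array([80.5, 26.2]), 21.7) [0.584  0.4019]
[ 85. 108.] 3797 (array([291.8, 171.4]), array([ 88.4, 129.6]), 72.8) [0.2955 0.1716]
[186. 102.] 2431 (array([453.7, 218. ]), array([60.9, 81. ]), 22.8) [0.4541 0.2183]
[154. 215.] 1956 (array([445.2,  37.1]), array([106.6,  71.6]), 27.0) [0.4447 0.0398]
[278. 256.] 994 (array([647. ,  33.5]), array([58. , 57.9]), 17.2) [0.6471 0.0345]
[256. 293.] 397 (array([634.9, -52.8]), array([602.6,   2.8]), 17.6) [ 0.6377 -0.0519]
[232. 309.] 6410 (array([ 665. , -108.7]), array([641.1, 121.8]), 18.1) [ 0.6058 -0.1023]
[254. 332.] 830 (array([ 664.2, -137.4]), array([95.4, 59.7]), 21.7) [ 0.6604 -0.1351]
821 (array([447.7,  42.9]), array([92.3, 61.9]), 26.7)
675 (array([453.1, 217.6]), array([58.6, 80.8]), 22.4)
[0.5752 0.1718 0.2684]
```

```bash
python3 -m pendant '[{"claw":0.6,"dx":15.6,"dy":42.4,"dz":0,"twist":0},{"claw":0.6,"dx":15.6,"dy":42.4,"dz":-40,"twist":0},{"claw":0.6,"dx":15.6,"dy":42.4,"dz":-80,"twist":0},{"claw":0.6,"dx":15.6,"dy":42.4,"dz":-110,"twist":0},{"claw":0.6,"dx":15.6,"dy":42.4,"dz":-110,"twist":0},{"claw":0.6,"dx":15.6,"dy":42.4,"dz":-110,"twist":0}]' 25
python3 - <<'E'
from h import *
from plant import eyes,r
s=r.get_state();p,d=eyes.snapshot("wrist");i=eyes.camera_info("wrist")
cv2.imwrite("pics/w2.png",p)
W=wcloud(d,i,s);z=W[...,2];near=np.hypot(W[...,0]-.59,W[...,1]-.214)<.04
q=W[near&(z>.135)&(z<.156)];print(len(q),rect(q),q.mean(0),s["tool_pos"],s["eef_rot"])
E
```

```text
clock: 3.45
tool_pos: [0.5915, 0.2133, 0.1594]
eef_rot: [0.591, 0.806, -0.0, 0.0]
contact_force: [-0.6, -0.5, 0.3]
opening: 0.6
finger_force: 0.0
1008 (array([590.9, 214.9]), array([28.2,  8.3]), 16.9) [0.5903 0.2164 0.1469] [0.5915 0.2133 0.1594] [ 0.5915  0.8063 -0.0002  0.0003]
```

Aligned within 1 mm. I'll descend, grip and lift a little.

```bash
python3 -m pendant '[{"claw":0.6,"dx":-0.6,"dy":1.2,"dz":-30,"twist":0},{"claw":0.6,"dx":-0.6,"dy":1.2,"dz":-51,"twist":0},{"claw":0.6,"dx":-0.6,"dy":1.2,"dz":-51,"twist":0},{"claw":0.2,"dx":-0.6,"dy":1.2,"dz":-51,"twist":0},{"claw":0.2,"dx":-0.6,"dy":1.2,"dz":-51,"twist":0},{"claw":0.2,"dx":-0.6,"dy":1.2,"dz":-51,"twist":0},{"claw":0.2,"dx":-0.6,"dy":1.2,"dz":-51,"twist":0}]' 25
python3 -m pendant '[{"claw":0.2,"dx":0,"dy":0,"dz":10,"twist":0},{"claw":0.2,"dx":0,"dy":0,"dz":40,"twist":0},{"claw":0.2,"dx":0,"dy":0,"dz":80,"twist":0},{"claw":0.2,"dx":0,"dy":0,"dz":80,"twist":0}]' 25
```

```text
clock: 4.2
tool_pos: [0.5911, 0.2164, 0.1091]
eef_rot: [0.591, 0.807, 0.001, 0.001]
contact_force: [-1.8, -0.0, 5.3]
opening: 0.315
finger_force: 25.0
clock: 4.6
tool_pos: [0.5932, 0.2183, 0.1934]
eef_rot: [0.591, 0.807, 0.005, 0.002]
contact_force: [0.4, 1.0, -1.4]
opening: 0.316
finger_force: 25.0
```

```bash
python3 -m pendant '[{"claw":0.2,"dx":-40,"dy":6,"dz":0,"twist":0.03},{"claw":0.2,"dx":-85,"dy":12,"dz":0,"twist":0.06},{"claw":0.2,"dx":-125,"dy":18,"dz":0,"twist":0.091},{"claw":0.2,"dx":-146,"dy":21.5,"dz":-30,"twist":0.091},{"claw":0.2,"dx":-146,"dy":21.5,"dz":-70,"twist":0.091},{"claw":0.2,"dx":-146,"dy":21.5,"dz":-110,"twist":0.091},{"claw":0.2,"dx":-146,"dy":21.5,"dz":-110,"twist":0.091},{"claw":0.2,"dx":-146,"dy":21.5,"dz":-110,"twist":0.091}]' 25
python3 - <<'E'
from h import *
from plant import eyes,r
s=r.get_state();p,d=eyes.snapshot("wrist");i=eyes.camera_info("wrist")
cv2.imwrite("pics/w3.png",p);trays(p,i,s)
print(s["tool_pos"],s["eef_rot"])
W=wcloud(d,i,s);z=W[...,2];t=s["tool_pos"];near=np.hypot(W[...,0]-t[0],W[...,1]-t[1])<.04
q=W[near&(z>t[2]+.03)&(z<t[2]+.05)];print(len(q),rect(q),q.mean(0))
n2=np.hypot(W[...,0]-.4537,W[...,1]-.2178)<.055
q=W[n2&(z>.0095)&(z<.016)];print("rim",len(q),rect(q))
E
```

```text
clock: 5.4
tool_pos: [0.4441, 0.2375, 0.0778]
eef_rot: [0.553, 0.833, -0.001, -0.0]
contact_force: [-0.7, -0.5, -1.8]
opening: 0.314
finger_force: 25.0
[86. 37.] 5345 (array([254.5, 308.7]), array([109. ,  45.5]), 23.5) [0.2598 0.3107]
[430.  42.] 8658 (array([507.8, 416.6]), array([195.3,  51.7]), 1.4) [0.5184 0.413 ]
[499.  10.] 605 (array([572.7, 482. ]), array([52.8, 30.6]), 40.0) [0.5719 0.4878]
[ 79. 199.] 10000 (array([291.6, 173.9]), array([ 90.2, 125.3]), 72.8) [0.2947 0.1778]
[263. 204.] 3765 (array([446.6, 233.7]), array([58.7, 49.5]), 22.1) [0.4452 0.238 ]
[260. 305.] 1026 (array([482.1, 146.8]), array([134.9,   9.9]), 22.8) [0.4811 0.1469]
[0.4441 0.2375 0.0778] [ 0.5531  0.8331 -0.0007 -0.0002]
2728 (array([443.7, 238.9]), array([59.9, 21.9]), 22.9) [0.4414 0.2443 0.1169]
rim 1057 (array([445.1, 237.2]), array([57.7, 39.4]), 23.3)
```

View pics/w3.png

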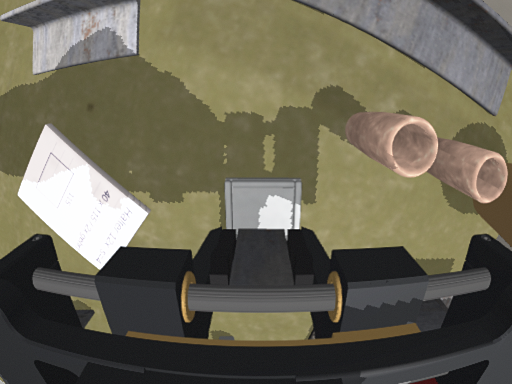

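The tray's far half shows under the held bracket at (263,205), centred between the fingers. It is square with the bracket and about 1 mm off. Lowering now.

```bash
python3 -m pendant '[{"claw":0.2,"dx":1,"dy":1,"dz":-25,"twist":0},{"claw":0.2,"dx":1,"dy":1,"dz":-45,"twist":0},{"claw":0.2,"dx":1,"dy":1,"dz":-51,"twist":0},{"claw":0.2,"dx":1,"dy":1,"dz":-51,"twist":0},{"claw":0.2,"dx":1,"dy":1,"dz":-51,"twist":0}]' 25;  python3 - <<'E'
from plant import r
for _ in range(2): s=r.get_state();print(s["tool_pos"],s["contact_force"])
E
```

```text
clock: 5.95
tool_pos: [0.4463, 0.2391, 0.0281]
eef_rot: [0.554, 0.833, 0.001, 0.0]
contact_force: [0.0, 0.3, -0.3]
opening: 0.313
finger_force: 25.0
[0.44627074 0.23908346 0.02808024] [ 0.02038828  0.32667066 -0.3443076 ]
[0.44627074 0.23908346 0.02808024] [ 0.02038828  0.32667066 -0.3443076 ]
```

```bash
python3 -m pendant '[{"claw":0.2,"dx":-0.5,"dy":-0.5,"dz":-1.5,"twist":0},{"claw":0.2,"dx":-0.5,"dy":-0.5,"dz":-2.5,"twist":0},{"claw":0.2,"dx":-0.5,"dy":-0.5,"dz":-2.5,"twist":0},{"claw":0.2,"dx":-0.5,"dy":-0.5,"dz":-2.5,"twist":0}]' 25;python3 -m pendant '[{"claw":0.2,"dx":0,"dy":0,"dz":-1,"twist":0},{"claw":0.2,"dx":0,"dy":0,"dz":-1,"twist":0}]' 25
```

```text
clock: 6.35
tool_pos: [0.4454, 0.2382, 0.0251]
eef_rot: [0.553, 0.833, 0.001, 0.0]
contact_force: [-0.7, -0.4, 5.7]
opening: 0.316
finger_force: 25.0
clock: 6.55
tool_pos: [0.4454, 0.2383, 0.0251]
eef_rot: [0.553, 0.833, 0.001, 0.001]
contact_force: [-1.7, -0.9, 16.0]
opening: 0.315
finger_force: 25.0
```

```bash
python3 -m pendant '[{"claw":0.6,"dx":0,"dy":0,"dz":1,"twist":0},{"claw":0.6,"dx":0,"dy":0,"dz":1,"twist":0},{"claw":0.6,"dx":0,"dy":0,"dz":1,"twist":0},{"claw":0.6,"dx":0,"dy":0,"dz":30,"twist":0},{"claw":0.6,"dx":0,"dy":0,"dz":70,"twist":0},{"claw":0.6,"dx":0,"dy":0,"dz":120,"twist":0},{"claw":0.6,"dx":0,"dy":0,"dz":160,"twist":0},{"claw":0.6,"dx":0,"dy":-60,"dz":180,"twist":0}]' 25;python3 -m pendant '[{"claw":0.6,"dx":0,"dy":0,"dz":0,"twist":0},{"claw":0.6,"dx":0,"dy":0,"dz":0,"twist":0}]' 25
python3 - <<'E'
from h import *
from plant import eyes,r
s=r.get_state();p,d=eyes.snapshot("wrist");i=eyes.camera_info("wrist")
cv2.imwrite("pics/w4.png",p);print(s["q"],s["tool_pos"])
W=wcloud(d,i,s);z=W[...,2];c=np.hypot(W[...,0]-.4537,W[...,1]-.2178)<.055
for n,lo,hi in(("foot",.0165,.022),("leg",.058,.075),("rim",.009,.015)):
    q=W[c&(z>lo)&(z<hi)]
    if len(q)>9:print(n,len(q),rect(q))
E
```

```text
clock: 7.35
tool_pos: [0.4468, 0.1986, 0.2033]
eef_rot: [0.55, 0.835, 0.007, 0.0]
contact_force: [1.4, -0.4, 0.0]
opening: 0.6
finger_force: 0.0
clock: 7.55
tool_pos: [0.4453, 0.189, 0.1992]
eef_rot: [0.555, 0.832, -0.0, 0.0]
contact_force: [0.4, 0.3, -0.5]
opening: 0.598
finger_force: 0.0
[-0.138   0.6181 -0.569   2.0133  0.5356  0.6601 -0.6621] [0.4453 0.189  0.1992]
foot 26 (array([450.2, 223.2]), array([25.1, 35.5]), 23.2)
leg 260 (array([445.8, 236.5]), array([26.9,  7.6]), 22.9)
rim 1517 (array([453.2, 218.3]), array([57.7, 79.2]), 23.1)
```

View pics/w4.png

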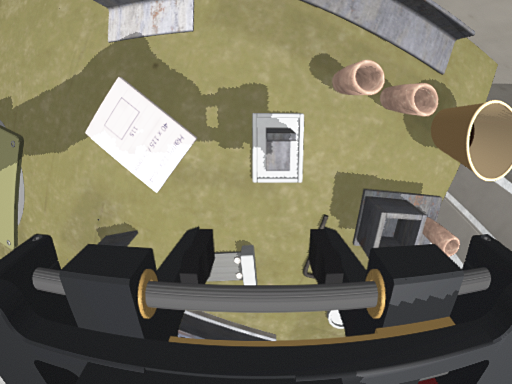

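The bracket stands in the oblong tray at (278,148), upright and about 1 mm off centre. Next is the nozzle: move over it while turning.

```bash
python3 -m pendant '[{"claw":0.6,"dx":20,"dy":2,"dz":10,"twist":0.14},{"claw":0.6,"dx":40,"dy":4,"dz":30,"twist":0.28},{"claw":0.6,"dx":60,"dy":6,"dz":40,"twist":0.42},{"claw":0.6,"dx":80,"dy":8,"dz":40,"twist":0.56},{"claw":0.6,"dx":100,"dy":10,"dz":40,"twist":0.7},{"claw":0.6,"dx":120,"dy":12,"dz":40,"twist":0.84},{"claw":0.6,"dx":140,"dy":14,"dz":40,"twist":0.98},{"claw":0.6,"dx":160,"dy":16,"dz":40,"twist":1.12}]' 25;python3 -m pendant '[{"claw":0.6,"dx":20,"dy":2,"dz":0,"twist":0.14},{"claw":0.6,"dx":40,"dy":4,"dz":0,"twist":0.28},{"claw":0.6,"dx":40,"dy":4,"dz":0,"twist":0.36},{"claw":0.6,"dx":40,"dy":4,"dz":0,"twist":0.36},{"claw":0.6,"dx":40,"dy":4,"dz":0,"twist":0.36},{"claw":0.6,"dx":40,"dy":4,"dz":0,"twist":0.36}]' 25
python3 - <<'E'
from h import *
from plant import eyes,r
s=r.get_state();p,d=eyes.snapshot("wrist");i=eyes.camera_info("wrist")
cv2.imwrite("pics/w5.png",p);print(s["q"],s["tool_pos"],s["eef_rot"])
W=wcloud(d,i,s);z=W[...,2]
c=np.hypot(W[...,0]-.659,W[...,1]-.213)<.028
for lo,hi in((.05,.098),(.098,.106)):
    q=W[c&(z>lo)&(z<hi)];print("noz",len(q),rect(q),cv2.minEnclosingCircle((q[:,:2]*1000).astype(np.float32)))
c=np.hypot(W[...,0]-.598,W[...,1]-.194)<.045
q=W[c&(z>.08)&(z<.095)];print("tube",len(q),rect(q))
E
```

```text
clock: 8.4
tool_pos: [0.6051, 0.2083, 0.2377]
eef_rot: [0.023, 1.0, 0.0, -0.001]
contact_force: [-0.4, 0.4, 1.1]
opening: 0.598
finger_force: 0.0
clock: 9.0
tool_pos: [0.6443, 0.2114, 0.2387]
eef_rot: [-0.153, 0.988, 0.0, -0.0]
contact_force: [0.3, -0.5, -0.2]
opening: 0.596
finger_force: 0.0
[ 0.0529  0.9168 -0.975   1.3637  0.7626  1.2552  0.911 ] [0.6443 0.2114 0.2387] [-0.1531  0.9882  0.     -0.0003]
noz 423 (array([658.4, 209.2]), array([21.1, 21.5]), 76.0) ((657.8980102539062, 209.6280059814453), 11.738914489746094)
noz 203 (array([659.8, 210. ]), array([23.4, 23.4]), 13.2) ((659.9903564453125, 210.30091857910156), 12.139229774475098)
tube 1312 (array([596.8, 193.5]), array([54.5, 55.5]), 17.5)
```

View pics/w5.png

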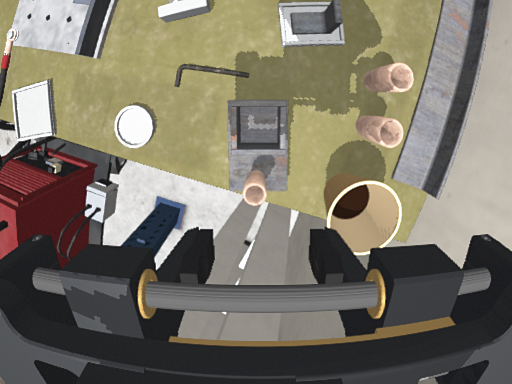

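The nozzle stands at (255,188) in the picture, beyond the now bare tube at (258,125). The cup is at (365,217). I'll check the cup's clearance before going down.

```bash
python3 - <<'E'
from h import *
from plant import eyes,r
i=eyes.camera_info("wrist");s=dict(tool_pos=np.array([.6443,.2114,.2387]),eef_rot=np.array([-.1531,.9882,0,0]))
o,ray=wray([327,402,365,365],[217,217,181,254],i,s);X=o+ray*((.098-o[2])/ray[:,2])[:,None];print(X[:,:2],X[:2,:2].mean(0))
trays(cv2.imread("pics/w5.png"),i,s)
E
python3 -m pendant '[{"claw":0.6,"dx":15,"dy":-1,"dz":-40,"twist":0},{"claw":0.6,"dx":15,"dy":-1,"dz":-80,"twist":0},{"claw":0.6,"dx":15,"dy":-1,"dz":-100,"twist":0},{"claw":0.6,"dx":15,"dy":-1,"dz":-100,"twist":0},{"claw":0.6,"dx":15,"dy":-1,"dz":-100,"twist":0}]' 10
python3 - <<'E'
from h import *
from plant import eyes,r
s=r.get_state();p,d=eyes.snapshot("wrist");i=eyes.camera_info("wrist");print(s["tool_pos"])
W=wcloud(d,i,s);z=W[...,2];c=np.hypot(W[...,0]-.659,W[...,1]-.213)<.028
q=W[c&(z>.098)&(z<.106)];print("noz",len(q),rect(q),cv2.minEnclosingCircle((q[:,:2]*1000).astype(np.float32)))
E
```

```text
[[0.663  0.2912]
 [0.6378 0.377 ]
 [0.6134 0.3159]
 [0.6928 0.3528]] [0.6504 0.3341]
[50. 25.] 3756 (array([ 536.4, -169.3]), array([ 93.3, 178.7]), 1.8) [ 0.5303 -0.1572]
[181.   9.] 840 (array([479.7,  53.9]), array([31. , 65.8]), 26.3) [0.4823 0.054 ]
[306.  25.] 2167 (array([454.2, 217.6]), array([60.6, 81.5]), 22.8) [0.4587 0.2121]
[436.  94.] 6190 (array([453.9, 415.9]), array([312.4,  57.6]), 1.4) [0.4705 0.4156]
[ 28. 116.] 2361 (array([ 683.1, -180. ]), array([101. , 146.2]), 24.8) [ 0.6771 -0.1623]
[133. 126.] 1353 (array([648.3,  33.5]), array([58.1, 57.5]), 13.9) [0.6475 0.0343]
[259. 124.] 1265 (array([599.5, 194.4]), array([43.1, 46.2]), 17.5) [0.5994 0.1944]
[ 48. 283.] 439 (array([ 980.3, -111. ]), array([40.8, 83.6]), 17.3) [ 0.9806 -0.1075]
[475. 283.] 455 (array([732.9, 669.4]), array([39.5, 82.5]), 17.7) [0.7343 0.6664]
[105. 288.] 459 (array([933.4,  18.9]), array([30.6, 97.8]), 17.8) [0.9288 0.0212]
[261. 313.] 8810 (array([888.8, 289.4]), array([108.2, 385.6]), 17.6) [0.8829 0.2879]
clock: 9.55
tool_pos: [0.6601, 0.2105, 0.1403]
eef_rot: [-0.153, 0.988, 0.001, 0.001]
contact_force: [0.7, 0.0, 0.1]
opening: 0.6
finger_force: 0.0
[0.6601 0.2105 0.1403]
noz 463 (array([660.1, 210.1]), array([23.5, 23.6]), 38.6) ((660.2681274414062, 210.40611267089844), 12.220514297485352)
```

```bash
python3 -m pendant '[{"claw":0.6,"dx":0,"dy":0,"dz":-40,"twist":0},{"claw":0.6,"dx":0,"dy":0,"dz":-78,"twist":0},{"claw":0.6,"dx":0,"dy":0,"dz":-78,"twist":0},{"claw":0.15,"dx":0,"dy":0,"dz":-78,"twist":0},{"claw":0.15,"dx":0,"dy":0,"dz":-78,"twist":0},{"claw":0.15,"dx":0,"dy":0,"dz":-78,"twist":0},{"claw":0.15,"dx":0,"dy":0,"dz":-78,"twist":0},{"claw":0.15,"dx":0,"dy":0,"dz":-78,"twist":0}]' 12
python3 -m pendant '[{"claw":0.15,"dx":0,"dy":0,"dz":10,"twist":0},{"claw":0.15,"dx":0,"dy":0,"dz":40,"twist":0},{"claw":0.15,"dx":0,"dy":0,"dz":80,"twist":0},{"claw":0.15,"dx":0,"dy":0,"dz":80,"twist":0}]' 12
```

```text
clock: 10.4
tool_pos: [0.661, 0.2101, 0.0629]
eef_rot: [-0.153, 0.988, 0.0, 0.001]
contact_force: [-0.8, -1.4, 6.3]
opening: 0.264
finger_force: 12.0
clock: 10.8
tool_pos: [0.6623, 0.2123, 0.1474]
eef_rot: [-0.153, 0.988, 0.002, 0.004]
contact_force: [-0.6, 0.9, 0.8]
opening: 0.269
finger_force: 12.0
```

```bash
python3 -m pendant '[{"claw":0.15,"dx":-3,"dy":-35,"dz":0,"twist":0},{"claw":0.15,"dx":-6,"dy":-75,"dz":0,"twist":0},{"claw":0.15,"dx":-9,"dy":-120,"dz":0,"twist":0},{"claw":0.15,"dx":-12,"dy":-160,"dz":-15,"twist":0},{"claw":0.15,"dx":-12.5,"dy":-177,"dz":-40,"twist":0},{"claw":0.15,"dx":-12.5,"dy":-177,"dz":-60,"twist":0},{"claw":0.15,"dx":-12.5,"dy":-177,"dz":-60,"twist":0},{"claw":0.15,"dx":-12.5,"dy":-177,"dz":-60,"twist":0}]' 12
python3 - <<'E'
from h import *
from plant import eyes,r
s=r.get_state();p,d=eyes.snapshot("wrist");i=eyes.camera_info("wrist");print(s["tool_pos"],s["eef_rot"])
cv2.imwrite("pics/w6.png",p);trays(p,i,s)
W=wcloud(d,i,s);z=W[...,2];c=np.hypot(W[...,0]-.648,W[...,1]-.0335)<.035
q=W[c&(z>.009)&(z<.016)];print("rim",len(q),rect(q),cv2.minEnclosingCircle((q[:,:2]*1000).astype(np.float32)))
E
```

```text
clock: 11.6
tool_pos: [0.6472, 0.0357, 0.0813]
eef_rot: [-0.155, 0.988, 0.001, 0.0]
contact_force: [1.1, 0.5, -0.1]
opening: 0.264
finger_force: 12.0
[0.6472 0.0357 0.0813] [-0.1545  0.988   0.0014  0.    ]
[95. 26.] 8674 (array([ 550.1, -159.5]), array([ 56.2, 198. ]), 5.1) [ 0.5471 -0.1396]
[191.  35.] 581 (array([540.8, -50.6]), array([ 6.1, 57.3]), 90.0) [ 0.5413 -0.0506]
[363.   6.] 1084 (array([476.4,  64.4]), array([11.5, 67.1]), 26.4) [0.4771 0.0629]
[496.  65.] 1791 (array([460.5, 201.1]), array([58.4, 46.1]), 22.6) [0.4608 0.1995]
[ 53. 157.] 6046 (array([ 667.8, -157.1]), array([85.6, 86.1]), 19.9) [ 0.6653 -0.1526]
[257. 196.] 3483 (array([645.7,  32.6]), array([53.3, 57.7]), 22.7) [0.6433 0.0319]
[433. 239.] 1479 (array([627.9, 200.7]), array([108.4,  49.3]), 35.2) [0.635  0.2003]
[492. 211.] 362 (array([592.5, 268.4]), array([34.1, 43.5]), 16.7) [0.5887 0.2594]
[118. 231.] 868 (array([713.1, -74.5]), array([26.7, 46.1]), 82.8) [ 0.7108 -0.0734]
[158. 236.] 990 (array([705.5, -36.2]), array([38.9, 28.6]), 90.0) [ 0.7027 -0.0367]
[ 70. 288.] 897 (array([ 805. , -132.4]), array([ 20.1, 101.9]), 17.6) [ 0.8032 -0.1269]
[440. 302.] 1896 (array([700. , 273.8]), array([ 66.5, 103.1]), 17.7) [0.699  0.2559]
[261. 317.] 4601 (array([760.2,  72.8]), array([ 59.7, 124. ]), 17.6) [0.7572 0.0718]
[105. 325.] 322 (array([835.3, -86.2]), array([28. , 33.7]), 16.9) [ 0.8362 -0.082 ]
rim 939 (array([645.5,  32.6]), array([52.5, 57.6]), 24.7) ((647.5671997070312, 33.71906280517578), 29.039188385009766)
```

View pics/w6.png

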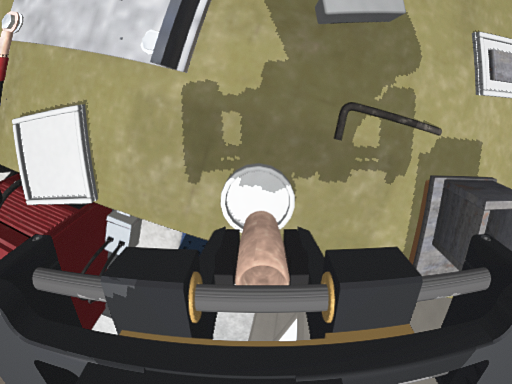

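The dish is at (258,200), under the nozzle. Its circle fit gives (647.6, 33.7) mm with a 29.0 mm radius. I'll correct 1.5 mm and lower.

```bash
python3 -m pendant '[{"claw":0.15,"dx":0.5,"dy":-1.5,"dz":-25,"twist":0},{"claw":0.15,"dx":0.5,"dy":-1.5,"dz":-45,"twist":0},{"claw":0.15,"dx":0.5,"dy":-1.5,"dz":-49,"twist":0},{"claw":0.15,"dx":0.5,"dy":-1.5,"dz":-49,"twist":0},{"claw":0.15,"dx":0.5,"dy":-1.5,"dz":-49,"twist":0}]' 12; python3 -m pendant '[{"claw":0.15,"dx":0,"dy":0,"dz":-1,"twist":0},{"claw":0.15,"dx":0,"dy":0,"dz":-2,"twist":0},{"claw":0.15,"dx":0,"dy":0,"dz":-2,"twist":0}]' 12
```

```text
clock: 12.15
tool_pos: [0.6483, 0.032, 0.0326]
eef_rot: [-0.153, 0.988, 0.0, 0.0]
contact_force: [-0.7, -0.2, -0.9]
opening: 0.266
finger_force: 12.0
clock: 12.45
tool_pos: [0.6483, 0.0313, 0.0307]
eef_rot: [-0.153, 0.988, 0.0, 0.001]
contact_force: [0.8, -0.2, 3.4]
opening: 0.267
finger_force: 12.0
```

```bash
python3 -m pendant '[{"claw":0.15,"dx":0,"dy":0,"dz":3,"twist":0},{"claw":0.15,"dx":-0.5,"dy":2,"dz":3,"twist":0},{"claw":0.15,"dx":-0.5,"dy":2,"dz":3,"twist":0},{"claw":0.15,"dx":-0.5,"dy":2,"dz":0,"twist":0},{"claw":0.15,"dx":-0.5,"dy":2,"dz":0,"twist":0},{"claw":0.15,"dx":-0.5,"dy":2,"dz":0,"twist":0}]' 12; python3 -m pendant '[{"claw":0.6,"dx":0,"dy":0,"dz":0,"twist":0},{"claw":0.6,"dx":0,"dy":0,"dz":0,"twist":0},{"claw":0.6,"dx":0,"dy":0,"dz":0,"twist":0},{"claw":0.8,"dx":0,"dy":0,"dz":30,"twist":0},{"claw":0.8,"dx":0,"dy":0,"dz":70,"twist":0},{"claw":0.8,"dx":0,"dy":0,"dz":115,"twist":0},{"claw":0.8,"dx":0,"dy":0,"dz":160,"twist":0},{"claw":0.8,"dx":0,"dy":0,"dz":180,"twist":0}]' 12
python3 - <<'E'
from h import *
from plant import eyes,r
s=r.get_state();p,d=eyes.snapshot("wrist");i=eyes.camera_info("wrist");print(s["tool_pos"],s["eef_rot"])
cv2.imwrite("pics/w7.png",p);trays(p,i,s)
W=wcloud(d,i,s);z=W[...,2];c=np.hypot(W[...,0]-.648,W[...,1]-.0335)<.035
q=W[c&(z>.009)&(z<.016)];print("rim",len(q),rect(q),cv2.minEnclosingCircle((q[:,:2]*1000).astype(np.float32)))
q=W[c&(z>.065)&(z<.075)];print("noz",len(q),rect(q),cv2.minEnclosingCircle((q[:,:2]*1000).astype(np.float32)))
E
```

```text
clock: 13.05
tool_pos: [0.6477, 0.0333, 0.0304]
eef_rot: [-0.153, 0.988, 0.0, 0.0]
contact_force: [-2.2, -0.7, 3.9]
opening: 0.266
finger_force: 12.0
clock: 13.85
tool_pos: [0.6489, 0.0344, 0.2145]
eef_rot: [-0.153, 0.988, 0.001, 0.003]
contact_force: [0.9, 0.5, 0.2]
opening: 0.805
finger_force: 0.0
[0.6489 0.0344 0.2145] [-0.1531  0.9882  0.0006  0.0028]
[17. 81.] 4496 (array([ 624.2, -348. ]), array([293.8, 112.2]), 18.6) [ 0.6262 -0.3578]
[153.  32.] 8750 (array([ 528. , -154.9]), array([ 99.2, 196. ]), 5.0) [ 0.528  -0.1421]
[225.  40.] 490 (array([517.8, -50.1]), array([  7.6, 102.9]), 89.8) [ 0.5193 -0.0503]
[322.  23.] 1812 (array([458.8,  52.3]), array([57.2, 65.7]), 26.7) [0.4638 0.0504]
[435.  70.] 1945 (array([454.2, 215.3]), array([59.3, 87.3]), 22.4) [0.4568 0.2099]
[116. 136.] 3839 (array([ 672.2, -163.7]), array([ 90.3, 107.3]), 20.4) [ 0.6668 -0.1544]
[260. 161.] 1452 (array([647.3,  33.1]), array([57.7, 57.8]), 17.6) [0.6449 0.0325]
[394. 207.] 3744 (array([654.5, 230.6]), array([183.1, 123.8]), 4.7) [0.6495 0.2242]
[500. 193.] 826 (array([552.3, 414.2]), array([115.3,  58.3]), 1.9) [0.5686 0.41  ]
[234. 234.] 13450 (array([766.7,  31.2]), array([311.4, 147.2]), 89.8) [0.7497 0.0301]
[266. 313.] 9880 (array([882., 109.]), array([115.6, 458.6]), 17.6) [0.8679 0.113 ]
rim 464 (array([647. ,  33.7]), array([55.2, 56.8]), 17.9) ((647.4826049804688, 33.933467864990234), 28.722322463989258)
noz 205 (array([646.5,  33.7]), array([23.7, 23.3]), 18.2) ((646.5498046875, 33.99414825439453), 12.157732963562012)
```

View pics/w7.png

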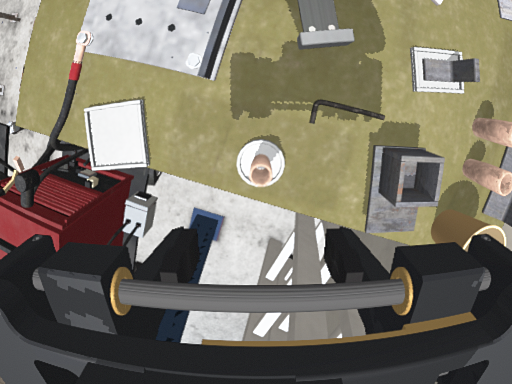

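The nozzle stands in the dish at (261,163), within 1 mm of centre. Next I'll move over the tube.

```bash
python3 -m pendant '[{"claw":1,"dx":-15,"dy":45,"dz":0,"twist":0},{"claw":1,"dx":-30,"dy":90,"dz":0,"twist":0},{"claw":1,"dx":-45,"dy":135,"dz":-10,"twist":0},{"claw":1,"dx":-51,"dy":159,"dz":-50,"twist":0},{"claw":1,"dx":-51,"dy":159,"dz":-85,"twist":0},{"claw":1,"dx":-51,"dy":159,"dz":-85,"twist":0},{"claw":1,"dx":-51,"dy":159,"dz":-85,"twist":0},{"claw":1,"dx":-51,"dy":159,"dz":-85,"twist":0}]' 30
python3 - <<'E'
from h import *
from plant import eyes,r
s=r.get_state();p,d=eyes.snapshot("wrist");i=eyes.camera_info("wrist");print(s["tool_pos"],s["eef_rot"])
W=wcloud(d,i,s);z=W[...,2];c=np.hypot(W[...,0]-.597,W[...,1]-.194)<.06
q=W[c&(z>.084)&(z<.096)];print("tube",len(q),rect(q))
q=W[(np.hypot(W[...,0]-.623,W[...,1]-.2)<.075)&(z>.032)&(z<.044)];print("plate",len(q),rect(q))
E
```

```text
clock: 14.7
tool_pos: [0.5976, 0.192, 0.1266]
eef_rot: [-0.152, 0.988, 0.0, 0.001]
contact_force: [-0.2, -0.1, 0.1]
opening: 1.001
finger_force: 0.0
[0.5976 0.192  0.1266] [-0.1521  0.9884  0.0005  0.0011]
tube 2842 (array([596.5, 193.6]), array([55.2, 55.3]), 17.7)
plate 4112 (array([623.1, 200.4]), array([111.2,  70.4]), 18.2)
```

```bash
python3 -m pendant '[{"claw":1,"dx":-1,"dy":1.5,"dz":-35,"twist":0},{"claw":1,"dx":-1,"dy":1.5,"dz":-73,"twist":0},{"claw":1,"dx":-1,"dy":1.5,"dz":-73,"twist":0},{"claw":0.5,"dx":-1,"dy":1.5,"dz":-73,"twist":0},{"claw":0.5,"dx":-1,"dy":1.5,"dz":-73,"twist":0},{"claw":0.5,"dx":-1,"dy":1.5,"dz":-73,"twist":0},{"claw":0.5,"dx":-1,"dy":1.5,"dz":-73,"twist":0},{"claw":0.5,"dx":-1,"dy":1.5,"dz":-73,"twist":0}]' 35
python3 -m pendant '[{"claw":0.5,"dx":0,"dy":0,"dz":6,"twist":0},{"claw":0.5,"dx":0,"dy":0,"dz":30,"twist":0},{"claw":0.5,"dx":0,"dy":0,"dz":70,"twist":0},{"claw":0.5,"dx":0,"dy":0,"dz":90,"twist":0},{"claw":0.5,"dx":0,"dy":0,"dz":90,"twist":0}]' 35
```

```text
clock: 15.55
tool_pos: [0.5963, 0.1935, 0.0533]
eef_rot: [-0.153, 0.988, -0.0, 0.001]
contact_force: [0.5, -0.4, 6.8]
opening: 0.621
finger_force: 35.0
clock: 16.05
tool_pos: [0.5967, 0.195, 0.1448]
eef_rot: [-0.153, 0.988, 0.001, 0.002]
contact_force: [0.8, 0.7, -5.3]
opening: 0.622
finger_force: 35.0
```

```bash
python3 -m pendant '[{"claw":0.5,"dx":10,"dy":-45,"dz":0,"twist":0},{"claw":0.5,"dx":20,"dy":-90,"dz":0,"twist":0},{"claw":0.5,"dx":30,"dy":-138,"dz":0,"twist":0},{"claw":0.5,"dx":40,"dy":-186,"dz":0,"twist":0},{"claw":0.5,"dx":50,"dy":-234,"dz":0,"twist":0},{"claw":0.5,"dx":55,"dy":-255,"dz":0,"twist":0},{"claw":0.5,"dx":55,"dy":-255,"dz":0,"twist":0},{"claw":0.5,"dx":55,"dy":-255,"dz":0,"twist":0}]' 35
python3 - <<'E'
from h import *
from plant import eyes,r
W=cloud(np.load("pics/top0d.npy"),eyes.camera_info("top"));z=W[...,2]
# obstacle height map around tube tray in tray-aligned axes (yaw 20)
th=np.radians(20);D=W[...,:2]-[.668,-.157];a=D@[np.cos(th),np.sin(th)];b=D@[-np.sin(th),np.cos(th)]
for A in range(120,-121,-20):
    print(A,[int(1000*np.nanpercentile(z[m],95)) if (m:=(abs(a*1000-A)<10)&(abs(b*1000-B)<10)&np.isfinite(z)).sum()>2 else None for B in range(120,-141,-20)])
s=r.get_state();p,d=eyes.snapshot("wrist");i=eyes.camera_info("wrist");print(s["tool_pos"],s["eef_rot"])
cv2.imwrite("pics/w8.png",p);np.save("pics/w8d.npy",d);trays(p,i,s)
W=wcloud(d,i,s);z=W[...,2];c=(np.hypot(W[...,0]-.668,W[...,1]+.157)<.068)
q=W[c&(z>.009)&(z<.016)];print("rim",len(q),rect(q))
E
```

```text
clock: 16.85
tool_pos: [0.6493, -0.0616, 0.1401]
eef_rot: [-0.153, 0.988, 0.001, -0.001]
contact_force: [-0.5, 0.2, -4.5]
opening: 0.62
finger_force: 35.0
120 [None, None, None, None, None, None, None, None, None, None, None, None, None, None]
100 [None, None, None, None, None, None, None, None, None, None, None, None, None, None]
80 [4, None, None, None, None, None, None, None, None, None, None, None, None, None]
60 [3, 3, 3, 2, None, None, None, None, None, None, None, None, None, None]
40 [3, 3, 3, 3, 14, 15, 14, 15, 14, None, None, None, None, None]
20 [3, 3, 3, 3, 13, 9, 9, 10, 15, 3, None, None, -27, -46]
0 [3, 3, 4, 3, 14, 10, 10, 9, 14, 3, 3, 10, 8, None]
-20 [3, 3, 3, 3, 15, 9, 10, 10, 14, 5, 14, 15, 6, 5]
-40 [4, 3, 2, 3, 13, 15, 13, 14, 14, 18, 20, 4, 4, 5]
-60 [52, 11, 3, 3, 3, 3, 3, 4, 3, 26, 21, 4, 4, 3]
-80 [21, 17, 16, 15, 7, 3, 4, 4, 30, 28, 4, 4, 4, 3]
-100 [16, 15, 16, 16, 16, 15, 15, 4, 30, 26, 3, 4, 3, 4]
-120 [16, 17, 16, 17, 16, 16, 15, 25, 31, 4, 3, 4, 3, 4]
[ 0.6493 -0.0616  0.1401] [-0.1526  0.9883  0.0006 -0.0014]
[21. 81.] 6123 (array([ 620.9, -360.2]), ar
[... 173 characters left out ...]
y([58.5, 16.1]), 22.6) [0.4665 0.1861]
[165. 181.] 8164 (array([ 699.4, -144.6]), array([154.7,  87.7]), 20.0) [ 0.6776 -0.1525]
[346. 204.] 1556 (array([647. ,  31.4]), array([54. , 58.7]), 61.0) [0.6448 0.0279]
[484. 217.] 2108 (array([619.6, 227.8]), array([104.7,  77.3]), 17.5) [0.6062 0.2186]
[263. 244.] 2855 (array([716.2, -39.4]), array([ 42.9, 134.8]), 17.5) [ 0.7117 -0.0384]
[205. 262.] 447 (array([753.4, -92. ]), array([53.8, 12.4]), 17.0) [ 0.753 -0.092]
[318. 261.] 451 (array([717.1,  24.7]), array([52.3, 13.1]), 17.3) [0.7149 0.0242]
[272. 315.] 6120 (array([813.9,  -8.7]), array([ 71.7, 291.6]), 17.4) [0.8037 0.002 ]
rim 1560 (array([ 667.9, -156.9]), array([85.5, 85.8]), 20.1)
```

View pics/w8.png

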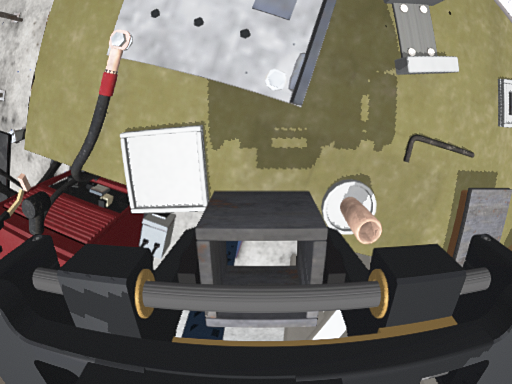

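The square tray is at (167,170), clear around it (cable at most 30 mm high). The tube is held square. Moving over the tray.

```bash
python3 -m pendant '[{"claw":0.5,"dx":8,"dy":-40,"dz":0,"twist":0.02},{"claw":0.5,"dx":15,"dy":-80,"dz":0,"twist":0.044},{"claw":0.5,"dx":17,"dy":-95.5,"dz":-20,"twist":0.044},{"claw":0.5,"dx":17,"dy":-95.5,"dz":-60,"twist":0.044},{"claw":0.5,"dx":17,"dy":-95.5,"dz":-90,"twist":0.044},{"claw":0.5,"dx":17,"dy":-95.5,"dz":-90,"twist":0.044},{"claw":0.5,"dx":17,"dy":-95.5,"dz":-90,"twist":0.044},{"claw":0.5,"dx":17,"dy":-95.5,"dz":-90,"twist":0.044}]' 35
python3 - <<'E'
from h import *
from plant import eyes,r
s=r.get_state();p,d=eyes.snapshot("wrist");i=eyes.camera_info("wrist");print(s["tool_pos"],s["eef_rot"])
W=wcloud(d,i,s);z=W[...,2];c=(np.hypot(W[...,0]-.668,W[...,1]+.157)<.068)
q=W[c&(z>.009)&(z<.0145)];print("rim",len(q),rect(q))
t=s["tool_pos"][2]+.0367;q=W[c&(abs(z-t)<.005)];print("tube",len(q),rect(q))
E
```

```text
clock: 17.7
tool_pos: [0.669, -0.1552, 0.0541]
eef_rot: [-0.175, 0.984, 0.0, 0.002]
contact_force: [0.5, 0.6, -3.9]
opening: 0.62
finger_force: 35.0
[ 0.669  -0.1552  0.0541] [-0.1754  0.9845  0.0003  0.0018]
rim 2323 (array([ 667.8, -157.2]), array([84.7, 85.6]), 19.8)
tube 6172 (array([ 669.7, -154.1]), array([56.5, 87.9]), 20.3)
```

```bash
python3 -m pendant '[{"claw":0.5,"dx":-1,"dy":-1,"dz":-15,"twist":0},{"claw":0.5,"dx":-1,"dy":-1,"dz":-28,"twist":0},{"claw":0.5,"dx":-1,"dy":-1,"dz":-29,"twist":0},{"claw":0.5,"dx":-1,"dy":-1,"dz":-29,"twist":0},{"claw":0.5,"dx":-1,"dy":-1,"dz":-29,"twist":0},{"claw":0.5,"dx":-1,"dy":-1,"dz":-29,"twist":0}]' 35
python3 -m pendant '[{"claw":0.5,"dx":0,"dy":0,"dz":0,"twist":0}]'
```

```text
clock: 18.35
tool_pos: [0.6664, -0.1578, 0.0231]
eef_rot: [-0.175, 0.985, 0.0, 0.0]
contact_force: [0.4, -0.0, -3.5]
opening: 0.62
finger_force: 35.0
clock: 18.45
tool_pos: [0.6665, -0.1579, 0.0232]
eef_rot: [-0.175, 0.985, 0.0, 0.0]
contact_force: [-0.7, 0.1, -3.6]
opening: 0.622
finger_force: 35.0
```

```bash
python3 -m pendant '[{"claw":0.5,"dx":1.3,"dy":0.8,"dz":0,"twist":0},{"claw":0.5,"dx":1.3,"dy":0.8,"dz":-1.5,"twist":0},{"claw":0.5,"dx":1.3,"dy":0.8,"dz":-2.5,"twist":0},{"claw":0.5,"dx":1.3,"dy":0.8,"dz":-2.5,"twist":0}]' 35
```

```text
clock: 18.85
tool_pos: [0.6681, -0.1568, 0.0213]
eef_rot: [-0.175, 0.985, 0.0, 0.0]
contact_force: [-1.8, 0.6, 2.0]
opening: 0.62
finger_force: 35.0
```

```bash
python3 -m pendant '[{"claw":0.85,"dx":0,"dy":0,"dz":0,"twist":0},{"claw":0.85,"dx":0,"dy":0,"dz":0,"twist":0},{"claw":0.85,"dx":0,"dy":0,"dz":0,"twist":0},{"claw":0.85,"dx":0,"dy":0,"dz":30,"twist":0},{"claw":1,"dx":0,"dy":0,"dz":70,"twist":0},{"claw":1,"dx":0,"dy":0,"dz":115,"twist":0},{"claw":1,"dx":0,"dy":0,"dz":150,"twist":0},{"claw":1,"dx":0,"dy":0,"dz":150,"twist":0}]' 35
python3 - <<'E'
from h import *
from plant import eyes,r
s=r.get_state();p,d=eyes.snapshot("wrist");i=eyes.camera_info("wrist");print(s["tool_pos"])
cv2.imwrite("pics/w9.png",p)
W=wcloud(d,i,s);z=W[...,2];c=(np.hypot(W[...,0]-.668,W[...,1]+.157)<.068)
q=W[c&(z>.009)&(z<.0145)];print("rim",len(q),rect(q))
q=W[c&(abs(z-.058)<.006)];print("tube",len(q),rect(q))
c=np.hypot(W[...,0]-.647,W[...,1]-.0335)<.04;q=W[c&(z>.065)&(z<.075)];print("noz",len(q),rect(q))
E
```

```text
clock: 19.65
tool_pos: [0.6711, -0.1561, 0.1768]
eef_rot: [-0.175, 0.985, -0.001, 0.005]
contact_force: [0.6, 0.4, 0.4]
opening: 0.998
finger_force: 0.0
[ 0.6711 -0.1561  0.1768]
rim 1198 (array([ 667.3, -157.4]), array([83.8, 85.1]), 20.2)
tube 1482 (array([ 668.5, -155.6]), array([54.7, 55.3]), 20.1)
noz 190 (array([647.1,  32.5]), array([22.8, 23.3]), 17.4)
```

The tube is in its tray, 1-2 mm off and square. At plate height the gripper body would clip the cup if the plate were gripped at its centre. So I'll grip it 20 mm toward -x first.

```bash
python3 -m pendant '[{"claw":1,"dx":-10,"dy":45,"dz":0,"twist":-0.02},{"claw":1,"dx":-20,"dy":93,"dz":0,"twist":-0.044},{"claw":1,"dx":-28,"dy":141,"dz":0,"twist":-0.044},{"claw":1,"dx":-37,"dy":189,"dz":0,"twist":-0.044},{"claw":1,"dx":-46,"dy":237,"dz":0,"twist":-0.044},{"claw":1,"dx":-55,"dy":285,"dz":0,"twist":-0.044},{"claw":1,"dx":-62,"dy":330,"dz":0,"twist":-0.044},{"claw":1,"dx":-65,"dy":351,"dz":-20,"twist":-0.044}]' 55
python3 -m pendant '[{"claw":1,"dx":0,"dy":0,"dz":-40,"twist":0},{"claw":1,"dx":0,"dy":0,"dz":-50,"twist":0},{"claw":1,"dx":0,"dy":0,"dz":-50,"twist":0},{"claw":1,"dx":0,"dy":0,"dz":-50,"twist":0}]' 55
python3 - <<'E'
from h import *
from plant import eyes,r
s=r.get_state();p,d=eyes.snapshot("wrist");i=eyes.camera_info("wrist");print(s["tool_pos"],s["eef_rot"])
cv2.imwrite("pics/w10.png",p)
W=wcloud(d,i,s);z=W[...,2]
q=W[(np.hypot(W[...,0]-.623,W[...,1]-.2)<.075)&(z>.032)&(z<.044)];print("plate",len(q),rect(q))
W=cloud(np.load("pics/top0d.npy"),eyes.camera_info("top"));z=W[...,2]
q=W[(np.hypot(W[...,0]-.65,W[...,1]-.334)<.07)&(z>.085)&(z<.11)];print("cup",len(q),cv2.minEnclosingCircle((q[:,:2]*1000).astype(np.float32)))
E
```

```text
clock: 20.5
tool_pos: [0.6015, 0.2007, 0.1519]
eef_rot: [-0.156, 0.988, 0.003, 0.001]
contact_force: [0.9, -0.4, 0.0]
opening: 1.002
finger_force: 0.0
clock: 20.9
tool_pos: [0.6032, 0.1934, 0.101]
eef_rot: [-0.152, 0.988, 0.0, 0.0]
contact_force: [-0.2, 0.5, -0.0]
opening: 1.003
finger_force: 0.0
[0.6032 0.1934 0.101 ] [-0.1523  0.9883  0.0002  0.0001]
plate 11225 (array([621.2, 200.3]), array([107.2,  70.5]), 17.5)
cup 297 ((653.56689453125, 334.5714416503906), 44.54859924316406)
```

View pics/w10.png

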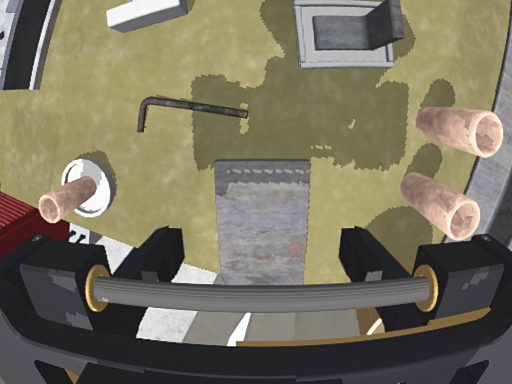

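The bare plate lies at (262,222), square between the open fingers. Descending to grip with the tips below the plate.

```bash
python3 -m pendant '[{"claw":1,"dx":0,"dy":0.8,"dz":-40,"twist":0},{"claw":1,"dx":0,"dy":0.8,"dz":-75,"twist":0},{"claw":1,"dx":0,"dy":0.8,"dz":-85,"twist":0},{"claw":0.7,"dx":0,"dy":0.8,"dz":-85,"twist":0},{"claw":0.7,"dx":0,"dy":0.8,"dz":-85,"twist":0},{"claw":0.7,"dx":0,"dy":0.8,"dz":-85,"twist":0},{"claw":0.7,"dx":0,"dy":0.8,"dz":-85,"twist":0}]' 55
python3 -m pendant '[{"claw":0.7,"dx":0,"dy":0,"dz":1.5,"twist":0},{"claw":0.7,"dx":0,"dy":0,"dz":3,"twist":0},{"claw":0.7,"dx":-8,"dy":-2.5,"dz":3,"twist":0},{"claw":0.7,"dx":-16,"dy":-5,"dz":3,"twist":0},{"claw":0.7,"dx":-24,"dy":-7.5,"dz":3,"twist":0},{"claw":0.7,"dx":-24,"dy":-7.5,"dz":3,"twist":0},{"claw":0.7,"dx":-24,"dy":-7.5,"dz":3,"twist":0}]' 55
python3 - <<'E'
from h import *
from plant import eyes,r
s=r.get_state();p,d=eyes.snapshot("wrist");i=eyes.camera_info("wrist");print(s["tool_pos"],s["eef_rot"])
cv2.imwrite("pics/w11.png",p)
W=wcloud(d,i,s);z=W[...,2];t=s["tool_pos"][:2]
D=W[...,:2]-t;th=np.radians(17.5);a=D@[np.cos(th),np.sin(th)]*1e3;b=D@[-np.sin(th),np.cos(th)]*1e3
for A in range(-50,90,10):
    m=(abs(a-A)<5)&(abs(b)<25)&(z>.02)&(z<.06)
    if m.sum()>5:print(A,round(1e3*np.median(z[m]),1),m.sum())
E
```

```text
clock: 21.65
tool_pos: [0.604, 0.1953, 0.0177]
eef_rot: [-0.153, 0.988, 0.0, 0.002]
contact_force: [0.7, -2.1, 6.7]
opening: 0.781
finger_force: 55.0
clock: 22.35
tool_pos: [0.5782, 0.187, 0.0184]
eef_rot: [-0.153, 0.988, -0.0, -0.0]
contact_force: [-0.7, 0.5, -3.2]
opening: 0.782
finger_force: 55.0
[0.5782 0.187  0.0184] [-0.1532  0.9882 -0.0002 -0.0004]
-40 36.2 396
-30 39.4 2431
-20 39.3 2095
-10 39.2 1917
0 39.2 1730
10 39.0 1300
30 38.9 318
40 38.7 1116
50 38.6 999
60 37.9 21
```

```bash
python3 -m pendant '[{"claw":0.7,"dx":0,"dy":0,"dz":-2.5,"twist":0},{"claw":0.7,"dx":0,"dy":0,"dz":-2.5,"twist":0},{"claw":1,"dx":0,"dy":0,"dz":-2.5,"twist":0},{"claw":1,"dx":0,"dy":0,"dz":-2.5,"twist":0},{"claw":1,"dx":0,"dy":0,"dz":-2.5,"twist":0},{"claw":1,"dx":10,"dy":3,"dz":-2.5,"twist":0},{"claw":1,"dx":19,"dy":6,"dz":-2.5,"twist":0},{"claw":1,"dx":19,"dy":6,"dz":-2.5,"twist":0}]' 55
python3 -m pendant '[{"claw":1,"dx":0,"dy":0,"dz":0,"twist":0},{"claw":0.7,"dx":0,"dy":0,"dz":0,"twist":0},{"claw":0.7,"dx":0,"dy":0,"dz":0,"twist":0},{"claw":0.7,"dx":0,"dy":0,"dz":0,"twist":0},{"claw":0.7,"dx":0,"dy":0,"dz":0,"twist":0},{"claw":0.7,"dx":0,"dy":0,"dz":3,"twist":0},{"claw":0.7,"dx":0,"dy":0,"dz":15,"twist":0},{"claw":0.7,"dx":0,"dy":0,"dz":15,"twist":0}]' 55
python3 - <<'E'
from h import *
from plant import eyes,r
s=r.get_state();p,d=eyes.snapshot("wrist");i=eyes.camera_info("wrist");print(s["tool_pos"],s["eef_rot"])
cv2.imwrite("pics/w12.png",p)
W=wcloud(d,i,s);z=W[...,2];t=s["tool_pos"][:2]
D=W[...,:2]-t;th=np.radians(17.5);a=D@[np.cos(th),np.sin(th)]*1e3;b=D@[-np.sin(th),np.cos(th)]*1e3
for A in range(-70,70,10):
    m=(abs(a-A)<5)&(abs(b)<25)&(z>.03)&(z<.09)
    if m.sum()>5:print(A,round(1e3*np.median(z[m]),1),m.sum())
m=(abs(b)<20)&(a<-20)&(z>.035)&(z<.07);print("near edge a",np.percentile(a[m],[0.5,1,5]))
E
```

```text
clock: 23.2
tool_pos: [0.599, 0.1939, 0.016]
eef_rot: [-0.152, 0.988, 0.001, 0.001]
contact_force: [0.4, 0.4, 0.3]
opening: 1.001
finger_force: 0.0
clock: 24.0
tool_pos: [0.5985, 0.1939, 0.0326]
eef_rot: [-0.153, 0.988, 0.001, 0.001]
contact_force: [1.1, 0.8, -4.7]
opening: 0.781
finger_force: 55.0
[0.5985 0.1939 0.0326] [-0.1529  0.9882  0.0006  0.001 ]
-50 54.8 2735
-40 54.9 2485
-30 54.9 2337
-20 55.0 2140
-10 54.9 1945
0 55.0 1767
10 54.9 1119
30 55.0 537
40 55.0 1149
50 54.9 812
near edge a [-54.3172 -54.2415 -53.6703]
```

```bash
python3 -m pendant '[{"claw":0.7,"dx":0,"dy":0,"dz":40,"twist":0},{"claw":0.7,"dx":-5,"dy":-5,"dz":85,"twist":0},{"claw":0.7,"dx":-35,"dy":-35,"dz":100,"twist":0.03},{"claw":0.7,"dx":-65,"dy":-65,"dz":100,"twist":0.08},{"claw":0.7,"dx":-95,"dy":-95,"dz":100,"twist":0.12},{"claw":0.7,"dx":-125,"dy":-125,"dz":100,"twist":0.159},{"claw":0.7,"dx":-150.5,"dy":-151,"dz":90,"twist":0.159},{"claw":0.7,"dx":-150.5,"dy":-151,"dz":80,"twist":0.159}]' 55
python3 -m pendant '[{"claw":0.7,"dx":0,"dy":0,"dz":0,"twist":0},{"claw":0.7,"dx":0,"dy":0,"dz":0,"twist":0}]' 55
python3 - <<'E'
from h import *
from plant import eyes,r
s=r.get_state();p,d=eyes.snapshot("wrist");i=eyes.camera_info("wrist");print(s["q"],s["tool_pos"],s["eef_rot"],2*np.degrees(np.arctan2(s["eef_rot"][1],s["eef_rot"][0])))
cv2.imwrite("pics/w13.png",p)
W=wcloud(d,i,s);z=W[...,2]
q=W[(np.hypot(W[...,0]-.448,W[...,1]-.043)<.08)&(z>.025)&(z<.035)];print("rest",len(q),rect(q))
W=cloud(np.load("pics/top0d.npy"),eyes.camera_info("top"));z=W[...,2]
m=(W[...,0]>.38)&(W[...,0]<.56)&(W[...,1]>-.12)&(W[...,1]<-.01);print("max h",np.nanmax(z[m]),W[m][np.nanargmax(z[m])])
E
```

```text
clock: 24.85
tool_pos: [0.4423, 0.0363, 0.1106]
eef_rot: [-0.23, 0.973, -0.003, -0.004]
contact_force: [0.1, -0.1, -4.7]
opening: 0.78
finger_force: 55.0
clock: 25.05
tool_pos: [0.4483, 0.0432, 0.1115]
eef_rot: [-0.231, 0.973, 0.001, 0.001]
contact_force: [-0.4, 0.3, -4.5]
opening: 0.781
finger_force: 55.0
[ 0.3209  0.8493 -0.8724  2.1715  1.1307  0.6877  0.6693] [0.4483 0.0432 0.1115] [-0.2311  0.9729  0.0006  0.0009] 206.7231163507789
rest 948 (array([410.8,  23. ]), array([ 9. , 61.7]), 26.3)
max h 0.08772126771773625 [ 0.4364 -0.1091  0.0877]
```

View pics/w13.png

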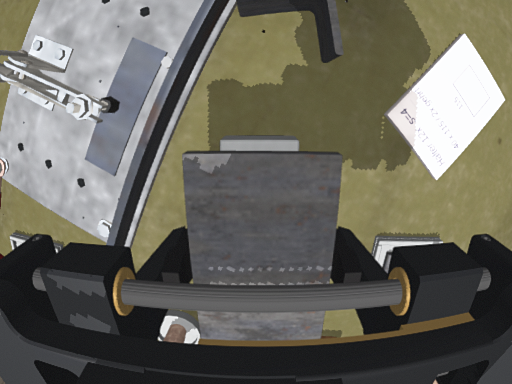

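The held plate at (262,200) is parallel to the rest, and the near bar shows at (260,144). The clamp is about 50 mm away from the body. Lowering.

```bash
python3 -m pendant '[{"claw":0.7,"dx":-0.8,"dy":-1,"dz":-35,"twist":0},{"claw":0.7,"dx":-0.8,"dy":-1,"dz":-70,"twist":0},{"claw":0.7,"dx":-0.8,"dy":-1,"dz":-88,"twist":0},{"claw":0.7,"dx":-0.8,"dy":-1,"dz":-92,"twist":0},{"claw":0.7,"dx":-0.8,"dy":-1,"dz":-92,"twist":0},{"claw":0.7,"dx":-0.8,"dy":-1,"dz":-92,"twist":0}]' 55
python3 - <<'E'
from h import *
from plant import eyes,r
s=r.get_state();p,d=eyes.snapshot("wrist");i=eyes.camera_info("wrist");print(s["tool_pos"],2*np.degrees(np.arctan2(s["eef_rot"][1],s["eef_rot"][0])))
W=wcloud(d,i,s);z=W[...,2]
D=W[...,:2]-[.448,.0425];th=np.radians(26.7);a=D@[np.cos(th),np.sin(th)]*1e3;b=D@[-np.sin(th),np.cos(th)]*1e3
m=(a<-25)&(a>-70)&(abs(b)<45)&(z>.036)&(z<.05);print("plate a,b",np.percentile(a[m],[.5,2]),np.percentile(b[m],[1,99]),np.median(z[m]))
E
```

```text
clock: 25.7
tool_pos: [0.4474, 0.042, 0.02]
eef_rot: [-0.231, 0.973, 0.0, 0.001]
contact_force: [-0.9, 0.1, -3.7]
opening: 0.781
finger_force: 55.0
[0.4474 0.042  0.02  ] 206.72076529425155
plate a,b [-55.0726 -54.7828] [-33.2369  34.9214] 0.04242026243639257
```

Centred and square, with the underside 4 mm above the bars. Final lowering.

```bash
python3 -m pendant '[{"claw":0.7,"dx":0,"dy":0,"dz":-2,"twist":0},{"claw":0.7,"dx":0,"dy":0,"dz":-4,"twist":0},{"claw":0.7,"dx":0,"dy":0,"dz":-4.5,"twist":0},{"claw":0.7,"dx":0,"dy":0,"dz":-4.5,"twist":0}]' 55
```

```text
clock: 26.15
tool_pos: [0.4471, 0.0413, 0.0159]
eef_rot: [-0.231, 0.973, -0.0, 0.001]
contact_force: [-0.0, -1.0, 8.8]
opening: 0.781
finger_force: 55.0
```

```bash
python3 -m pendant '[{"claw":0.95,"dx":0,"dy":0,"dz":0,"twist":0},{"claw":0.95,"dx":0,"dy":0,"dz":0,"twist":0},{"claw":0.95,"dx":0,"dy":0,"dz":0,"twist":0},{"claw":0.95,"dx":0,"dy":0,"dz":10,"twist":0},{"claw":0.95,"dx":0,"dy":0,"dz":40,"twist":0},{"claw":0.95,"dx":0,"dy":0,"dz":85,"twist":0},{"claw":0.95,"dx":0,"dy":0,"dz":130,"twist":0},{"claw":0.95,"dx":0,"dy":0,"dz":180,"twist":0}]' 20
python3 -m pendant '[{"claw":0.95,"dx":-30,"dy":-20,"dz":30,"twist":0},{"claw":0.95,"dx":-60,"dy":-40,"dz":50,"twist":0},{"claw":0.95,"dx":-60,"dy":-40,"dz":50,"twist":0},{"claw":0.95,"dx":-60,"dy":-40,"dz":50,"twist":0}]' 20
python3 - <<'E'
from h import *
from plant import eyes,r
s=r.get_state();p,d=eyes.snapshot("wrist");i=eyes.camera_info("wrist");print(s["tool_pos"])
cv2.imwrite("pics/w14.png",p)
W=wcloud(d,i,s);z=W[...,2]
def f(n,x,y,R,lo,hi,Wz):
    q=Wz[(np.hypot(Wz[...,0]-x,Wz[...,1]-y)<R)&(Wz[...,2]>lo)&(Wz[...,2]<hi)];print(n,len(q),rect(q) if len(q)>5 else None)
t,dt=eyes.snapshot("top");cv2.imwrite("pics/top1.png",t)
V=cloud(dt,eyes.camera_info("top"))
for w in(W,V):
    f("plate",.448,.0425,.08,.034,.043,w);f("leg",.446,.237,.03,.058,.075,w);f("noz",.647,.0335,.03,.06,.08,w);f("tube",.668,-.157,.06,.05,.068,w)
E
python3 - <<'E'
import cv2
a=cv2.imread("pics/top1.png");cv2.imwrite("pics/top1v.png",cv2.resize(a[80:330,80:450],None,fx=2.15,fy=2.15,interpolation=cv2.INTER_CUBIC))
E
```

```text
clock: 26.95
tool_pos: [0.4455, 0.0413, 0.1959]
eef_rot: [-0.232, 0.973, 0.0, -0.001]
contact_force: [1.8, -0.5, 0.1]
opening: 0.948
finger_force: 0.0
clock: 27.35
tool_pos: [0.3865, 0.0006, 0.2448]
eef_rot: [-0.23, 0.973, -0.0, 0.001]
contact_force: [-0.2, 0.1, 0.1]
opening: 0.945
finger_force: 0.0
[0.3865 0.0006 0.2448]
plate 4226 (array([446.7,  41.8]), array([110.2,  69.7]), 26.1)
leg 0 None
noz 160 (array([645.3,  33.9]), array([23.7, 23.2]), 45.0)
tube 0 None
plate 1368 (array([453.2,  44.7]), array([98.6, 70.1]), 26.5)
leg 55 (array([446.5, 235.7]), array([28.1,  7.7]), 22.0)
noz 58 (array([647.4,  33.1]), array([23.3, 22.3]), 1.1)
tube 303 (array([ 669.2, -155.3]), array([55.7, 56.2]), 20.7)
```

View pics/top1v.png

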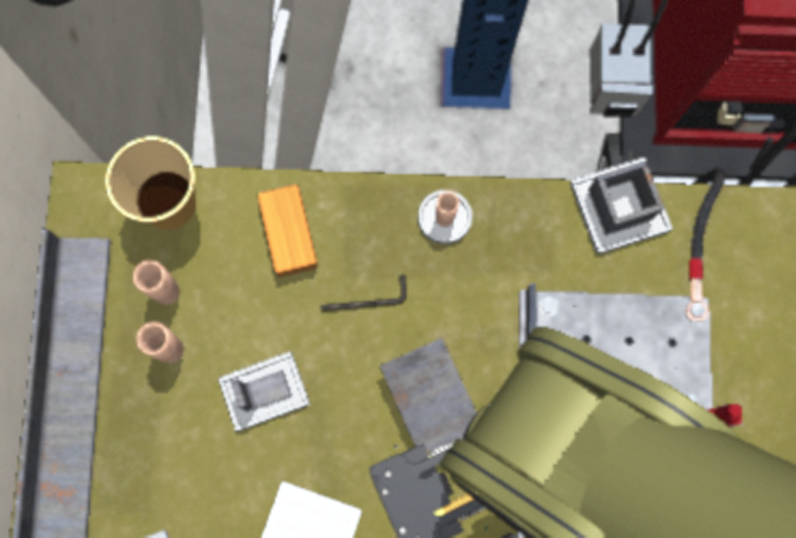

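View pics/w14.png

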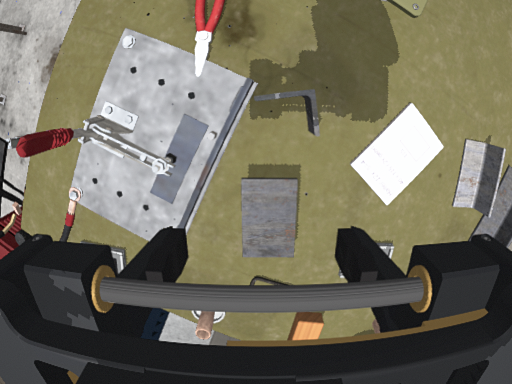

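All four parts stand in their places: bracket at crop (265,390), nozzle at (446,210), tube at (622,202) and plate at (430,392). Each is within about 2 mm of centre, and the cup and hex key haven't moved. Handing in.

```bash
python3 -c "
from plant import r
print(r.finish_job())"
```

```text
the job is handed in; nothing more can be done
None
```

The job is handed in: at the last look, bracket, nozzle, tube and plate were each upright, square and within about 2 mm of centre in their places, taken from the top down in about 27 s, with the hex key and cup left untouched.

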